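# Push the stray sample jars back into the row

## Robot

A 6-joint arm with a two-finger parallel gripper is mounted at the origin on the work surface. World frame = base frame: x ahead of the robot, y to its left, z up, the work surface at z = 0. Lengths are in m, angles in degrees, forces in N, time in s.
With the tool pointing down it reaches from about 0.35 to 1 m from the base axis. Payload 7.1 kg.
Tool frame: the origin (TCP) lies at the very end of the fingers, on their centre line; the grasp point (between the pads) lies 19 mm behind it; z points along the fingers, y is the line along which they close (so a half turn about z gives the same grasp; the last joint's range is limited). The gripper opens to 85 mm and grips with 20 to 120 N. Pads are 22 mm wide; open, the fingers measure 114 mm over their backs; the gripper's body (76 mm by 85 mm) begins 54 mm behind the grasp point. The pads swing forward as they close: fully open they stand 13 mm farther back than shut.
Start: joints at [73.281, 24.242, 93.386, -0, 62.372, -1.089], TCP at [0.168, 0.602, 0.231] pointing down, gripper open.
Joint ranges: [-172.04, 172.04], [-51.8, 120.97], [4.93, 147.93], [-75.15, 255.16], [6.16, 154.13], [-145.62, 145.62]. Speed limits (degrees/s): [136.94, 136.94, 172.46, 180, 180, 180].

## Interface

Orientations are given as [roll, pitch, yaw] about the fixed x, y, z axes, in that order (R = Rz(yaw) Ry(pitch) Rx(roll)).
In Python, from workcell import r gives the robot as it stands.
- The arm moves only by the tool step_arm, never from a script. Its argument "targets" is a list of rows, each a list of 5 numbers: the finger opening in mm, from 0 to 85.4, then the shift along the tool's x, y, z in mm, then the turn about the tool's z in degrees. In form: [[grip, tx, ty, tz, yaw], ...]. A call has 1 to 20 rows; each row shifts and turns the commanded pose from where the row before left it, along the tool's axes as they then stand; what a row does not reach is not made up. A row lasts 1/12 s, in which the tool goes at most 41.7 mm and 7.16 degrees, less where a joint would pass 70% of its speed; a pose out of reach is approached as far as the arm can. A call with a gripper value outside its range is refused whole. The fingers move at their own pace and stop on an object; the grip force is fixed at half the most. Time passes only in rows, so rows that do not move let the fingers close. It gives the time, the measured TCP pose, the force, the opening and the grip force at its end, in the units of the state.
- r.state(): the state, without advancing time (a new reading comes with each control period).
- r.grab_frame(name): name is "side" or "top"; returns the picture (400x640x3 uint8, blue, green, red); there is no depth.
- r.camera_model(name): a dict with "K" (3x3 intrinsics, pixels), "k1" (the pictures are not rectified: a ray, as slopes to the right and down, at radius r is drawn at 1 + k1 r^2 times it, then the intrinsics apply), "eye" and "rotation" of the camera in the world. Camera axes: x right, y up, looking along -z (the intrinsics and any distortion apply to the point x, -y, -z); pixel columns grow to the right and rows downward; lengths in m; the calibration is good to about 2 mm. A picture is of the moment at which its call begins. camera_model takes no time and is no camera call.
- r.job_done(): hands the job in; it is judged then, once.
The state is a dict: "clock": time; "joint_pos": joint angles; "joint_vel": joint speeds; "tau": joint torques, N m; "eef_pos": TCP position; "tcp_rot": TCP orientation; "force": force on the tool from outside, world axes, zero at the start; "ft_torque": the same for the moment, N m; "finger_gap": finger opening in m; "grasp_force": force on a finger pad.
Only numpy, scipy, OpenCV 4.12 (cv2) and the standard library are available. Lean on these libraries where they do the work, as an engineer would, in place of code of your own. Each camera call takes 0.05 s, during which the arm holds its last target. There are 200 camera calls.

## Task

Two of the five amber sample jars stand out in front of the row. With the fingertips, push each of them along the bench back against the low metal rail, one into each of the two empty places, about midway between its neighbours, so that all five stand in line. Do not lift or tip any jar, and leave the three jars already at the rail where they are.

Things in the scene. Friction and masses are not known exactly. Their poses are not given: they have to be found in the camera images.
- rail: fixed straight aluminium stop rail, 480 mm long, 25 mm high, turned up to 0.2 rad. Origin: on the bench (z = 0) under the middle of its front face. That face is the plane x = 0 and looks to -x, roughly at the robot; y runs along the rail to the left. Jars stand at about y = +180, 0, -180 mm; the empty places are at y = +90 and -90 mm. A jar against the rail has its centre at x = minus its radius.
- gap_left (a point): point on the bench at the rail's face in the middle of the left empty place (rail y = +90 mm); axes as the rail's
- gap_right (a point): point on the bench at the rail's face in the middle of the right empty place (rail y = -90 mm); axes as the rail's
- jar_wide: one of the two stray jars, the wide one: round stoppered amber glass jar, paper label band, flat clear stopper, upright, diameter 54 mm, straight-sided to 49 mm, 72 mm high in all, 0.13 to 0.25 kg. Its centre starts 90 to 160 mm in front of the rail's face, before one of the empty places (up to 30 mm to its side); which one varies. Origin: centre of its underside, z up.
- jar_slim: the other stray jar, the slim one: round stoppered amber glass jar, paper label band, flat clear stopper, upright, diameter 42 mm, straight-sided to 52 mm, 76 mm high in all, 0.08 to 0.17 kg. Starts likewise before the other empty place. Origin: centre of its underside, z up.
- row_left: Stays where it is: it already stands against the rail, at its left end. round stoppered amber glass jar, paper label band, flat clear stopper, upright, diameter 48 mm, straight-sided to 61 mm, 90 mm high in all, about 0.18 kg.  Origin: centre of its underside, z up.
- row_mid: Stays where it is: it already stands against the rail, in the middle. round stoppered amber glass jar, paper label band, flat clear stopper, upright, diameter 52 mm, straight-sided to 57 mm, 84 mm high in all, about 0.2 kg.  Origin: centre of its underside, z up.
- row_right: Stays where it is: it already stands against the rail, at its right end. round stoppered amber glass jar, paper label band, flat clear stopper, upright, diameter 46 mm, straight-sided to 64 mm, 94 mm high in all, about 0.18 kg.  Origin: centre of its underside, z up.
Not all that is in view belongs to the job. Leave any green look-alike of the jar_slim alone.

How it is judged:
By the outcome, as a careful person would: the job done as asked, in the order asked, and still so for the second after the job is handed in, with the robot touching nothing.
It also fails if it takes over 51 s, if anything falls off the work surface, if the arm or the gripper's body presses on something with over 40 N, if the wrist force passes 120 N, or if a joint passes its speed limit or range.

## Working session

There is one attempt and no reset: what is moved stays moved. The work goes in short steps, Python scripts to look and compute and a tool call to move; the robot and the scene stay as the last step left them, time stands still between calls to the robot, and variables do not carry over. Pictures are saved under pics/ and viewed, at most 10 in all, crops included, and the job is handed in when it is done.

Besides the shell and the picture viewer there is one more tool, called after ">>>" as name(argument=value, ...) on one line, values as JSON. step_arm: Moves the arm, as the interface text tells. Its arguments: {"type":"object","properties":{"targets":{"type":"array","items":{"type":"array","items":{"type":"number"}}}},"required":["targets"]}

```bash
mkdir -p pics
python3 - <<'E'
from workcell import r
import cv2
for n in("top","side"):
    cv2.imwrite(f"pics/{n}0.png",r.grab_frame(n)); m=r.camera_model(n); print(n,m)
s=r.state();print(s['eef_pos'],s['tcp_rot'],s['clock'],s['finger_gap'])
E
```

```text
top {'K': array([[463.69509134,   0.        , 316.46705708],
       [  0.        , 463.69509134, 205.6590313 ],
       [  0.        ,   0.        ,   1.        ]]), 'k1': 0.03306808279661014, 'eye': array([0.49346064, 0.00365869, 0.81478297]), 'rotation': array([  6.14453655,  -0.2578192 , -89.56349186])}
side {'K': array([[508.78492275,   0.        , 323.63151169],
       [  0.        , 508.78492275, 197.26635196],
       [  0.        ,   0.        ,   1.        ]]), 'k1': -0.11634227507907063, 'eye': array([ 0.2986049 , -0.42926509,  0.64135846]), 'rotation': array([ 41.27993635,  -0.62463899, -31.69359749])}
[0.16826002 0.60145323 0.23064553] [-1.79924849e+02 -6.41393962e-04  1.64367327e+02] 0.1 0.08537012794695954
```

View pics/top0.png

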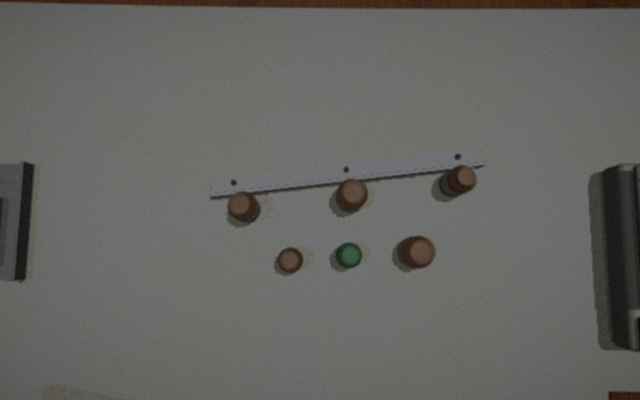

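View pics/side0.png

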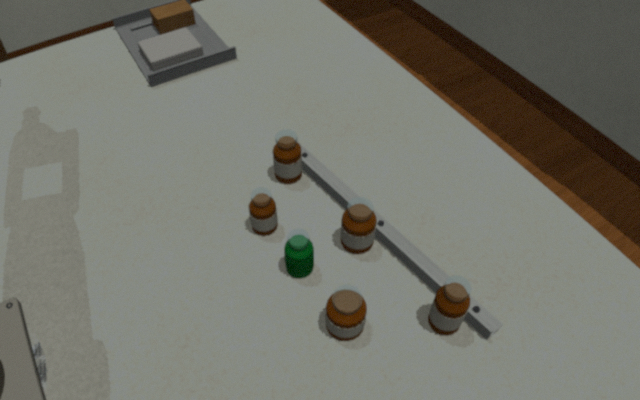

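The top view shows the rail front from about (211,197) to (484,165), with row jars at (243,207), (351,195) and (459,180). The slim jar is at (290,260) on the left, the wide jar at (416,252) on the right, and the green decoy at (348,255) between them.

```bash
cat > h.py <<'E'
import numpy as np,cv2
from scipy.spatial.transform import Rotation as R
from workcell import r
def ray(n,uv):
    m=r.camera_model(n);K=m['K'];x,y=cv2.undistortPoints(np.array([[uv]],float),K,np.array([m['k1'],0,0,0.]))[0,0]
    return m['eye'],R.from_euler('xyz',m['rotation'],degrees=True).apply([x,-y,-1])
def onz(n,uv,z):
    e,d=ray(n,uv);return (e+d*(z-e[2])/d[2])[:2]
def blobs(n,img):
    h=cv2.cvtColor(img,cv2.COLOR_BGR2HSV)
    a=((h[...,0]<25)|(h[...,0]>172))&(h[...,1]>75)
    g=(h[...,0]>50)&(h[...,0]<90)&(h[...,1]>90)
    out=[]
    for nm,m in(("A",a),("G",g)):
        k,l,s,c=cv2.connectedComponentsWithStats(m.astype(np.uint8))
        out+=[(nm,c[i].round(1),s[i]) for i in range(1,k) if 150<s[i][4]<3000]
    return out
E
python3 - <<'E'
from h import *
for n in("top","side"):
    im=cv2.imread(f"pics/{n}0.png")
    for b in blobs(n,im): print(n,b[0],b[1],b[2],onz(n,b[1],.045).round(4))
im=cv2.imread("pics/top0.png")
cv2.imwrite("pics/c0.png",cv2.convertScaleAbs(cv2.resize(im[140:290,200:490],None,fx=2.7,fy=2.7,interpolation=cv2.INTER_CUBIC),alpha=1.5))
for uv in((211,198),(345,182.5),(484,166)): print(onz("top",uv,0.0),onz("top",uv,.025))
E
```

```text
top A [461. 179.] [447 166  28  28 568] [ 0.6233 -0.2412]
top A [351.8 193.9] [337 179  31  31 676] [ 0.5966 -0.0582]
top A [242.  205.6] [228 192  29  29 573] [0.5754 0.125 ]
top A [417.6 251.7] [402 236  32  32 778] [ 0.5013 -0.1667]
top A [289.9 259.8] [278 248  25  25 437] [0.4863 0.0439]
top A [624.1 395.7] [609 392  31   8 228] [ 0.2793 -0.4858]
top G [346.7 254.8] [337 243  24  24 165] [ 0.4952 -0.0497]
side A [172.1  15.8] [ 149    0   46   34 1051] [0.5725 0.6789]
side A [51.7 41. ] [  0  21 114  41 700] [0.2997 0.7315]
side A [286.8 150.9] [273 137  28  28 593] [0.5807 0.1342]
side A [262.1 206.9] [249 194  27  26 526] [0.4881 0.0449]
side A [358.6 220.6] [342 204  34  33 859] [ 0.5997 -0.054 ]
side A [451.7 300.7] [434 284  36  35 951] [ 0.6293 -0.2332]
side A [345.8 309.2] [ 326  291   40   38 1183] [ 0.5013 -0.1689]
side G [298.8 256.3] [285 235  28  43 982] [ 0.4906 -0.0637]
[0.59329451 0.18697478] [0.59023131 0.18135009]
[ 0.62300384 -0.04972599] [ 0.61902907 -0.04808799]
[ 0.65455914 -0.29676171] [ 0.64961616 -0.28754391]
```

View pics/c0.png

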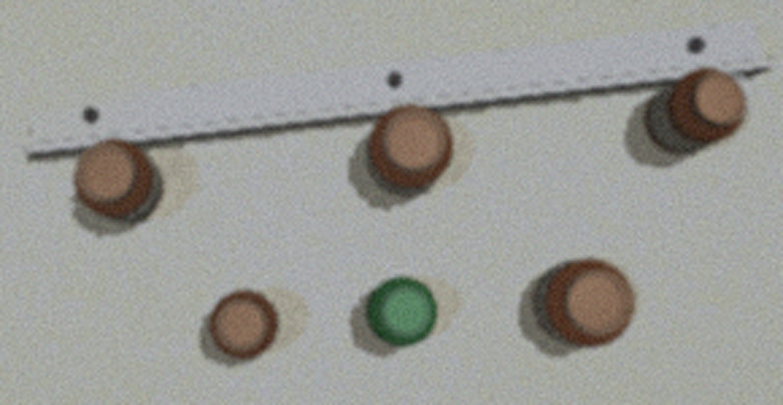

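>>> step_arm(targets=[[30, 0, 0, 0, -5.7], [30, 0, 0, 0, -5.7], [30, 0, 0, 0, -5.7], [30, 0, 0, 0, -5.76], [30, -12, -37, 0, 0], [30, -12, -37, 0, 0], [30, -12, -37, 0, 0], [30, -12, -37, 0, 0], [30, -12, -37, 0, 0], [30, -12, -37, 0, 0], [30, -12, -37, 0, 0], [30, -12, -37, 0, 0], [30, -12, -37, 0, 0], [30, -12, -37, 0, 0], [30, -12, -37, 0, 0], [30, -12, -37, 0, 0], [30, -12, -37, 0, 0], [30, -12, -37, 0, 0], [30, -12, -37, 0, 0], [30, -12, -37, 0, 0]])

```text
clock: 1.77
eef_pos: [0.4336, 0.0368, 0.2313]
tcp_rot: [180.0, -0.0, -172.8]
force: [0.9, 0.7, 0.4]
finger_gap: 0.0302
grasp_force: 0.0
```

>>> step_arm(targets=[[30, 0, 0, 30, 0], [30, 0, 0, 30, 0], [30, 0, 0, 30, 0], [30, 0, 0, 30, 0], [30, 0, 0, 30, 0], [30, 0, 0, 30, 0], [30, 0, 0, 20, 0], [30, 0, 0, 12, 0], [30, 0, 0, 0, 0]])

```text
clock: 2.52
eef_pos: [0.4314, 0.0386, 0.017]
tcp_rot: [180.0, -0.3, -172.8]
force: [-0.4, -0.1, -0.1]
finger_gap: 0.03
grasp_force: 0.0
```

Run:
```python
from h import *
im=r.grab_frame("side");print(r.state()['eef_pos'])
cv2.imwrite("pics/s1.png",cv2.resize(im[100:350,150:480],None,fx=2.2,fy=2.2,interpolation=cv2.INTER_CUBIC))
```

```text
[0.43218945 0.03868269 0.01818099]
```

View pics/s1.png

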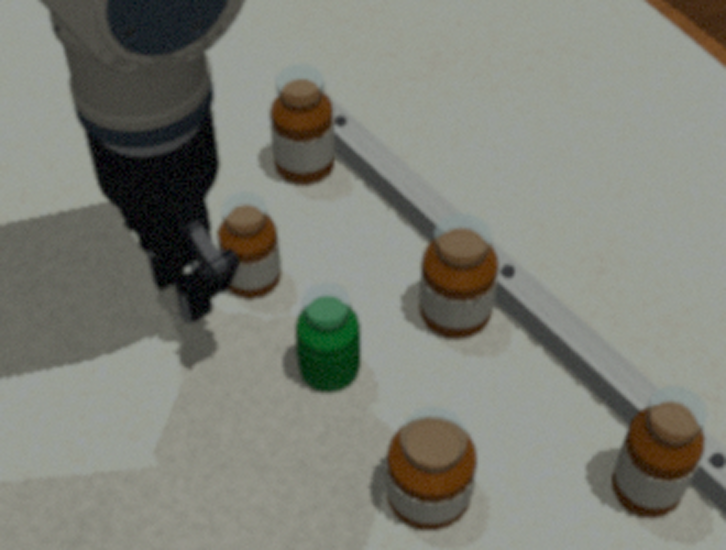

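The side view shows the fingertips just behind the slim jar, clear of the green decoy. Pushing.

>>> step_arm(targets=[[30, -6, -0.4, 0, 0], [30, -6, -0.4, 0, 0], [30, -6, -0.4, 0, 0], [30, -5, -0.4, 0, 0], [30, -4, -0.4, 0, 0], [30, -4, -0.5, 0, 0], [30, -5, -1.5, 0, 0], [30, -5, -2, 0, 0], [30, -5, -2, 0, 0], [30, -5, -2, 0, 0], [30, -5, -2, 0, 0], [30, -5, -2, 0, 0], [30, -5, -2, 0, 0], [30, -5, -2, 0, 0], [30, -5, -2, 0, 0], [30, -5, -2, 0, 0], [30, -5, -2, 0, 0], [30, -5, -2, 0, 0], [30, -4, -0.5, 0, 0], [30, -3, 0, 0, 0]])

```text
clock: 4.23
eef_pos: [0.5346, 0.0247, 0.0193]
tcp_rot: [-180.0, 0.0, -172.8]
force: [-0.8, -0.6, 0.5]
finger_gap: 0.0301
grasp_force: 0.6
```

```bash
cat >> h.py <<'E'
def rail(p):
    c,s=np.cos(np.radians(7.23)),np.sin(np.radians(7.23)); d=np.array(p)[:2]-[.6205,-.0545]
    return np.array([c*d[0]+s*d[1],-s*d[0]+c*d[1]]).round(4)
def show(tag):
    s=r.state();print("tcp",rail(s['eef_pos']),s['eef_pos'][2],s['force'])
    for n in("top","side"):
        im=r.grab_frame(n);cv2.imwrite(f"pics/{n}{tag}.png",im)
        for b in blobs(n,im):
            p=rail(onz(n,b[1],.050 if n=="top" else .045))
            if abs(p[1])<.25 and abs(p[0])<.25: print(n,b[0],b[1],b[2][2:],p)
E
python3 -c "
from h import *
show('2')"
```

```text
tcp [-0.0753  0.0894] 0.019305018821328998 [-0.75374612 -0.55983193  0.47473798]
top A [460.9 179. ] [ 28  27 567] [-0.0214 -0.1837]
top A [359.5 192.5] [ 15  28 279] [-0.0239 -0.0132]
top A [417.6 251.8] [ 33  32 803] [-0.1325 -0.0952]
side A [358.6 220.7] [ 34  32 856] [-0.0207  0.0029]
side A [451.7 300.7] [ 36  35 950] [-0.0138 -0.1784]
side A [345.7 309.2] [  40   38 1192] [-0.1328 -0.0984]
side G [298.8 256.1] [ 28  42 984] [-0.1298  0.0075]
```

Run:
```python
from h import *
a=cv2.imread("pics/top2.png")[140:290,220:440];b=cv2.imread("pics/side2.png")[80:280,200:440]
a=cv2.resize(a,(380,300));b=cv2.resize(b,(400,300))
cv2.imwrite("pics/m2.png",cv2.convertScaleAbs(np.hstack([a,b]),alpha=1.5))
```

```text
(no output)
```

View pics/m2.png

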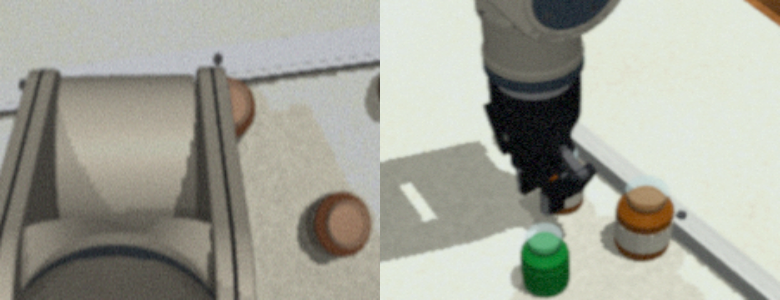

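The slim jar stays upright against the fingertips, just short of the rail. I'll finish slowly and watch the force.

>>> step_arm(targets=[[30, -4, 0.2, 0, 0], [30, -4, 0.2, 0, 0], [30, -4, 0, 0, 0], [30, -4, 0, 0, 0], [30, -3, 0, 0, 0], [30, -2, 0, 0, 0], [30, -2, 0, 0, 0], [30, 0, 0, 0, 0]])

```text
clock: 5.0
eef_pos: [0.5571, 0.0281, 0.0193]
tcp_rot: [-180.0, 0.0, -172.8]
force: [-1.2, 0.6, -0.2]
finger_gap: 0.0298
grasp_force: 0.2
```

>>> step_arm(targets=[[30, -1.5, 0, 0, 0], [30, -1.5, 0, 0, 0], [30, 0, 0, 0, 0]])

```text
clock: 5.25
eef_pos: [0.5599, 0.0285, 0.0194]
tcp_rot: [-180.0, 0.0, -172.8]
force: [-1.2, 0.2, 0.4]
finger_gap: 0.0298
grasp_force: 0.3
```

>>> step_arm(targets=[[30, -1, 0, 0, 0], [30, -1, 0, 0, 0], [30, 0, 0, 0, 0]])

```text
clock: 5.5
eef_pos: [0.5619, 0.0287, 0.0194]
tcp_rot: [-180.0, 0.0, -172.8]
force: [-0.7, 0.2, 0.4]
finger_gap: 0.03
grasp_force: 0.3
```

>>> step_arm(targets=[[30, -1, 0, 0, 0], [30, -0.5, 0, 0, 0], [30, 0, 0, 0, 0]])

```text
clock: 5.75
eef_pos: [0.5633, 0.0289, 0.0194]
tcp_rot: [-180.0, 0.0, -172.8]
force: [-1.1, 0.1, -0.6]
finger_gap: 0.0297
grasp_force: 0.3
```

>>> step_arm(targets=[[30, -1, 0, 0, 0], [30, -0.5, 0, 0, 0], [30, 0, 0, 0, 0]])

```text
clock: 6.0
eef_pos: [0.5648, 0.0291, 0.0193]
tcp_rot: [-180.0, 0.0, -172.8]
force: [-1.0, -0.1, 0.3]
finger_gap: 0.0301
grasp_force: 0.3
```

>>> step_arm(targets=[[30, -1, 0, 0, 0], [30, 0, 0, 0, 0]])

```text
clock: 6.17
eef_pos: [0.5658, 0.0293, 0.0194]
tcp_rot: [-180.0, 0.0, -172.8]
force: [-0.5, 0.8, 0.0]
finger_gap: 0.03
grasp_force: 0.4
```

>>> step_arm(targets=[[30, -1, 0, 0, 0], [30, 0, 0, 0, 0]])

```text
clock: 6.33
eef_pos: [0.5659, 0.0293, 0.0192]
tcp_rot: [180.0, -0.1, -172.8]
force: [-3.2, -0.6, 2.3]
finger_gap: 0.0302
grasp_force: 1.8
```

Rail contact shows in the force and the stalled TCP. Backing off, then over to the wide jar.

>>> step_arm(targets=[[30, 3, 0, 0, 0], [30, 7, 0, 0, 0], [30, 15, 0, 0, 0], [30, 20, 0, 0, 0], [30, 25, 0, 0, 0], [30, 0, 0, -30, 0], [30, 0, 0, -35, 0], [30, 0, 0, -35, 0], [30, 0, 0, -30, 0], [30, 14, -31, 0, 0], [30, 14, -31, 0, 0], [30, 14, -31, 0, 0], [30, 14, -31, 0, 0], [30, 14, -31, 0, 0], [30, 13, -30, 0, 0], [30, 0, 0, 0, 0], [30, 0, 0, 0, 0]])

```text
clock: 7.75
eef_pos: [0.4374, -0.1747, 0.1494]
tcp_rot: [-180.0, 0.0, -173.0]
force: [0.7, 0.2, -0.5]
finger_gap: 0.0303
grasp_force: 0.0
```

```bash
python3 -c "
from h import *
show('3')"
```

```text
tcp [-0.1968 -0.0962] 0.14938378021050344 [ 0.71039219  0.22234915 -0.50358967]
top A [461. 179.] [ 28  27 565] [-0.0214 -0.1839]
top A [351.8 193.9] [ 31  31 682] [-0.0247 -0.0002]
top A [297.3 197. ] [ 24  24 426] [-0.0192  0.0904]
top A [242.1 205.7] [ 29  28 580] [-0.0229  0.1828]
top A [417.6 251.8] [ 34  32 791] [-0.1325 -0.0952]
top G [346.6 254.9] [ 25  23 164] [-0.1238  0.0211]
side A [358.6 220.6] [ 34  32 849] [-0.0206  0.0031]
side A [451.7 300.7] [ 36  35 949] [-0.0138 -0.1784]
side A [346.1 309.7] [  40   38 1141] [-0.1328 -0.0993]
```

Slim is seated at rail y ≈ +90 mm. Now the wide jar.

>>> step_arm(targets=[[30, 0, 0, 30, 0], [30, 0, 0, 30, 0], [30, 0, 0, 30, 0], [30, 0, 0, 25, 0], [30, 0, 0, 15, 0], [30, 0, 0, 0, 0], [30, -6, 0.2, 0, 0], [30, -6, 0.2, 0, 0], [30, -6, 0.2, 0, 0], [30, -4, 0, 0, 0], [30, -4, 0, 0, 0], [30, -4, 0, 0, 0], [30, -4, 0, 0, 0], [30, -5, 0.5, 0, 0], [30, -5, 0.5, 0, 0], [30, -5, 0.5, 0, 0], [30, -5, 0.5, 0, 0], [30, -5, 0.5, 0, 0], [30, -5, 0.5, 0, 0], [30, -5, 0.5, 0, 0]])

```text
clock: 9.52
eef_pos: [0.5065, -0.1605, 0.0193]
tcp_rot: [180.0, -0.0, -172.8]
force: [-1.3, -0.7, 1.9]
finger_gap: 0.0304
grasp_force: 1.2
```

>>> step_arm(targets=[[30, -5, 0.5, 0, 0], [30, -5, 0.5, 0, 0], [30, -5, 0.4, 0, 0], [30, -5, 0.3, 0, 0], [30, -5, 0.2, 0, 0], [30, -5, 0.2, 0, 0], [30, -5, 0, 0, 0], [30, -5, 0, 0, 0], [30, -5, 0, 0, 0], [30, -4, 0, 0, 0], [30, -3, 0, 0, 0], [30, -2, 0, 0, 0], [30, 0, 0, 0, 0]])

```text
clock: 10.6
eef_pos: [0.5599, -0.1518, 0.0193]
tcp_rot: [-180.0, 0.0, -172.8]
force: [0.6, 0.3, 0.5]
finger_gap: 0.03
grasp_force: 0.0
```

```bash
python3 -c "
from h import *
show('4')"
```

```text
tcp [-0.0724 -0.0889] 0.019330120367290683 [0.64601724 0.29751323 0.48297927]
top A [351.7 194. ] [ 31  31 713] [-0.0249  0.    ]
top A [297.4 196.9] [ 24  23 414] [-0.0191  0.0903]
top A [242.1 205.8] [ 29  29 582] [-0.0231  0.1829]
top G [347.3 254.9] [ 26  25 208] [-0.124   0.0199]
side A [286.8 150.9] [ 28  28 585] [-0.0157  0.1922]
side A [323.7 185.3] [ 25  25 484] [-0.0165  0.0916]
side A [451.7 300.8] [ 36  35 953] [-0.0139 -0.1785]
side G [298.9 256.5] [ 28  42 995] [-0.1301  0.0069]
```

>>> step_arm(targets=[[30, -3, -0.4, 0, 0], [30, -3, -0.4, 0, 0], [30, -2, 0, 0, 0], [30, -2, 0, 0, 0], [30, -1, 0, 0, 0], [30, -1, 0, 0, 0], [30, 0, 0, 0, 0]])

```text
clock: 11.28
eef_pos: [0.5715, -0.1511, 0.0193]
tcp_rot: [-180.0, 0.0, -172.8]
force: [0.4, -0.6, 0.4]
finger_gap: 0.0298
grasp_force: 0.3
```

>>> step_arm(targets=[[30, -1, 0, 0, 0], [30, -1, 0, 0, 0], [30, 0, 0, 0, 0]])

```text
clock: 11.53
eef_pos: [0.5735, -0.1508, 0.0194]
tcp_rot: [-180.0, 0.0, -172.8]
force: [-1.7, -0.2, 0.0]
finger_gap: 0.0302
grasp_force: 0.5
```

>>> step_arm(targets=[[30, -1, 0, 0, 0], [30, 0, 0, 0, 0]])

```text
clock: 11.7
eef_pos: [0.5744, -0.1507, 0.0193]
tcp_rot: [-180.0, 0.0, -172.8]
force: [-0.6, 0.6, 0.1]
finger_gap: 0.0303
grasp_force: 0.5
```

>>> step_arm(targets=[[30, -1, 0, 0, 0], [30, 0, 0, 0, 0]])

```text
clock: 11.87
eef_pos: [0.5746, -0.1506, 0.0192]
tcp_rot: [180.0, -0.1, -172.8]
force: [-3.5, -0.4, 1.3]
finger_gap: 0.0299
grasp_force: 2.0
```

>>> step_arm(targets=[[30, -0.7, 0, 0, 0], [30, 0, 0, 0, 0]])

```text
clock: 12.03
eef_pos: [0.5747, -0.1505, 0.0192]
tcp_rot: [180.0, -0.1, -172.8]
force: [-7.2, -1.8, 4.0]
finger_gap: 0.0299
grasp_force: 3.3
```

Seated against the rail. Retreat and verify.

>>> step_arm(targets=[[30, 2, 0, 0, 0], [30, 5, 0, 0, 0], [30, 15, 0, 0, 0], [30, 25, 0, 0, 0], [30, 30, 0, 0, 0], [30, 30, 0, 0, 0], [30, 30, 0, 0, 0], [30, 0, 0, -30, 0], [30, 0, 0, -35, 0], [30, 0, 0, -30, 0], [30, 0, 0, 0, 0], [30, 0, 0, 0, 0]])

```text
clock: 13.03
eef_pos: [0.4417, -0.1684, 0.1162]
tcp_rot: [-179.8, 0.3, -172.8]
force: [0.2, 0.7, -0.7]
finger_gap: 0.0302
grasp_force: 0.0
```

```bash
python3 -c "
from h import *
show('5')"
```

```text
tcp [-0.1917 -0.0905] 0.11620973001720417 [ 0.16853875  0.69448854 -0.72120881]
top A [460.9 179. ] [ 28  27 568] [-0.0214 -0.1837]
top A [404.2 188.2] [ 32  32 753] [-0.0255 -0.088 ]
top A [351.8 193.8] [ 31  30 688] [-0.0246 -0.0002]
top A [297.5 197. ] [ 24  24 425] [-0.0193  0.0901]
top A [242.2 205.8] [ 28  28 570] [-0.0231  0.1827]
top G [346.7 254.9] [ 24  24 170] [-0.1238  0.0209]
side A [358.4 220.6] [ 35  32 860] [-0.0208  0.0033]
side A [400.1 262.9] [ 37  33 990] [-0.0253 -0.0907]
side A [451.7 300.7] [ 36  35 946] [-0.0138 -0.1784]
```

View pics/top5.png

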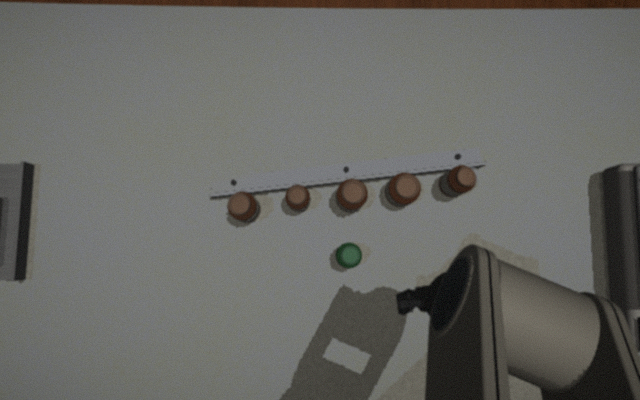

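The top view shows all five jars in line at the rail. Slim is at (297,197) and wide at (404,188). The row jars and the green decoy at (347,255) haven't moved.

```bash
python3 -c "
from workcell import r
print(r.job_done())"
```

```text
the job is handed in; nothing more can be done
None
```

I pushed both stray jars back against the rail, slim in the left gap and wide in the right, each within about 2 mm of mid-gap by the camera; the other jars and the green look-alike did not move, and the job was handed in at about 13 s.

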